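# Dip-gauge the enamel can

### The job

Slide the shutter plate up out of the slotted frame in front of the supply can's sloping neck by its orange edge and stand it in the empty blue slotted stand. Then take the dip gauge from its rest, push its rod down the neck until the collar stops against the mouth, draw it right out, and finish while still holding the gauge: rod level, tip over the white reading tile and about 15 cm above the table, touching nothing else. Leave the two loose paint pots where they are and drop nothing.

Things in the scene. Friction and masses are not known exactly. Their poses are not given: they have to be found in the camera images.
- can: Steel enamel supply can with a red band, fixed: 130 mm diameter (lid 138), 162 mm high plus a wire handle to 187 mm. Origin: centre of its underside on the table, z up. Its own -y side carries the sloping neck and, in front of the neck's mouth, the shutter frame.
- sill (a point): Middle of the sill of the aluminium shutter frame (fixed to the can), 188 mm from the can's axis along the can's -y and 90 mm up; the shutter stands on it. On either side a slotted post rises to 150 mm; slots 8 mm wide in the can's y, 64 mm clear between the posts' lips, frame 96 mm wide outside
- neck: Brass guide tube fixed to the can, 130 mm long, bore 16 mm flared to 24 mm (32 mm outside) at the mouth. Origin: centre of the mouth, at (0, -168, 125) mm in the can's frame. Own z is the tube's axis, pointing out of the mouth, 30 degrees above level; the bore runs from z = 0 to -130 mm. The frame's posts stand about 23 mm out along the axis.
- shutter: Upright flat aluminium plate in the frame, closing off the mouth: 78 mm wide (own x), 5 mm thick (own y, same as the can's y), 100 mm high (z), with an orange gripping edge 10 mm thick along its top, from 84 to 100 mm. Origin: middle of its lower edge. 0.1 kg, loose; straight up 60 mm clears the posts.
- stand: Blue slotted stand, fixed, 110 x 50 mm, 53 mm high, empty. Origin: centre of its underside. One slot open at the top runs along its own x: 16 mm wide (y), 96 mm long, floor 8 mm above the origin.
- rest: Wooden rest for the gauge, fixed: base 60 x 240 x 8 mm with two black forks (28 mm wide, to 59 mm high) at own y = -49 and +140 mm. The gauge lies in the forks with its axis at 50 mm height, over the rest's own y axis; origin on the table under the gauge's handle centre.
- gauge: Dip gauge, loose, 0.18 kg, balance point 20 mm ahead of the origin. Origin: centre of the yellow handle, on the rod's axis; own +y points to the tip. Handle 14 wide (x), 72 long (y), 18 mm high (z); 10 mm square stub behind it to y = -62; 10 mm neck from y = 36 to 66; brass collar, 32 mm diameter, 66 to 74; steel rod, 10 mm diameter, 74 to 184 mm, last 7 mm tapered.
- gauge_collar (a point): Centre of the gauge collar's stop face (the face towards the tip), 74 mm from the gauge's origin.
- gauge_tip (a point): End of the gauge's rod, 184 mm from the gauge's origin.
- tile: White reading tile, fixed, 80 x 80 x 6 mm, flat on the table, with a black ring in its middle. Origin: centre of its underside.
- pot_red: Small loose paint pot with a red lid, 39 mm diameter, 36 mm high. Origin: centre of its underside. To be left alone.
- pot_green: Same pot with a green lid. To be left alone.
Not all that is in view belongs to the job. Leave any green or turquoise look-alike of the shutter alone. Leave any red look-alike of the tile alone.

How it is judged:
By the outcome, as a careful person would: the job done as asked, in the order asked, and still so for the second after the job is handed in, while the arm keeps its last pose, push and grip.
It also fails if it takes over 58 s, if anything falls off the work surface, if the arm or the gripper's body presses on something with over 40 N, if the wrist force passes 120 N, or if a joint passes its speed limit or range.

### The arm

A 6-joint arm with a two-finger parallel gripper is mounted at the origin on the work surface. World frame = base frame: x ahead of the robot, y to its left, z up, the work surface at z = 0. Lengths are in mm, angles in rad, forces in N, time in s.
With the tool pointing down it reaches from about 350 to 775 mm from the base axis. Payload 7.3 kg.
Tool frame: the origin (TCP) lies at the very end of the fingers, on their centre line; the grasp point (between the pads) lies 19 mm behind it; z points along the fingers, y is the line along which they close (so a half turn about z gives the same grasp; the last joint's range is limited). The gripper opens to 92 mm and grips with 3 to 60 N. Pads are 19 mm wide; open, the fingers measure 130 mm over their backs; the gripper's body (75 mm by 190 mm) begins 47 mm behind the grasp point.
Start: joints at [-1.299, 0.342, 1.524, -0, 1.275, -0.146], TCP at [213.043, -479.854, 204.841] pointing down, gripper open.
Joint ranges: [-2.53, 2.53], [-0.77, 2.02], [0.04, 2.7], [-1, 4.14], [0.28, 2.66], [-3.11, 3.11]. Speed limits (rad/s): [2.57, 2.57, 3.14, 3.14, 3.14, 3.14].

### API

Orientations are given as [roll, pitch, yaw] about the fixed x, y, z axes, in that order (R = Rz(yaw) Ry(pitch) Rx(roll)).
In Python, from plant import bot gives the robot as it stands.
- The arm moves only by the tool send_rows, never from a script. Its argument "rows" is a list of rows, each an object of numbers: "x", "y", "z": the shift along the tool's x, y, z in units of 0.2 m (1.0 is 0.2 m); "ax", "ay", "az": the turn, a rotation vector about the tool's x, y, z in units of 60 degrees (1.0 is 60 degrees); "jaw": the opening, from -1 (shut) to 1 (fully open), so that 0 is half open. In form: [{"x": .., "y": .., "z": .., "ax": .., "ay": .., "az": .., "jaw": ..}, ...]. A call has exactly 10 rows; each row is the pose to reach, as a shift and turn from the pose commanded when the call began, along the tool's axes at that moment; what a row does not reach only later rows make up. A row lasts 1/8 s, in which the tool goes at most 62.5 mm and 10.7 degrees, less where a joint would pass 70% of its speed; a pose out of reach is approached as far as the arm can. A call with a number of a shift or a turn outside -1 to 1 is refused whole. A call with a gripper value outside its range is refused whole. The fingers move at their own pace and stop on an object; the grip force is fixed at half the most. Time passes only in rows, so rows that repeat a pose let the fingers close, or fill a call up. It gives the time, the measured TCP pose, the force, the opening and the grip force at its end, in the units of the state.
- bot.get_obs(): the state, without advancing time (a new reading comes with each control period).
- bot.capture(name): name is "side" or "top"; returns (picture, depth): 420x560x3 uint8, red, green, blue; 420x560 float32, mm along the optical axis (not along the pixel's ray), 0 where there is no reading.
- bot.camera_model(name): a dict with "vertical_fov" (degrees; the focal length in pixels is half the picture's height over the tangent of half this angle, whatever the lens; pixels are square), "cx", "cy" (the principal point, pixels), "k1" (the pictures are not rectified: a ray, as slopes to the right and down, at radius r is drawn at 1 + k1 r^2 times it, then the intrinsics apply), "R" (3x3) and "t" (3): a world point X has camera coordinates R X + t. Camera axes: x right, y down, z forward; pixel columns grow to the right and rows downward; lengths in mm; the calibration is good to about 2 mm. A picture is of the moment at which its call begins. camera_model takes no time and is no camera call.
- bot.close_job(): hands the job in; it is judged then, once.
The state is a dict: "time": time; "joint_positions": joint angles; "dq": joint speeds; "tau": joint torques, N m; "tool_pos": TCP position; "tcp_rot": TCP orientation; "contact_force": force on the tool from outside, world axes, zero at the start; "moment": the same for the moment, N m; "grip_width": finger opening in mm; "finger_force": force on a finger pad.
Only numpy, scipy, OpenCV 4.12 (cv2) and the standard library are available. Lean on these libraries where they do the work, as an engineer would, in place of code of your own. Each camera call takes 0.05 s, during which the arm holds its last target. There are 200 camera calls.

## Working session

There is one attempt and no reset: what is moved stays moved. The work goes in short steps, Python scripts to look and compute and a tool call to move; the robot and the scene stay as the last step left them, time stands still between calls to the robot, and variables do not carry over. Pictures are saved under pics/ and viewed, at most 12 in all, crops included, and the job is handed in when it is done.

Besides the shell and the picture viewer there is one more tool, called after "Call:" as name(argument=value, ...) on one line, values as JSON. send_rows: Moves the arm, as the interface text tells. Its arguments: {"type":"object","properties":{"rows":{"type":"array","items":{"type":"object","properties":{"x":{"type":"number","minimum":-1,"maximum":1},"y":{"type":"number","minimum":-1,"maximum":1},"z":{"type":"number","minimum":-1,"maximum":1},"ax":{"type":"number","minimum":-1,"maximum":1},"ay":{"type":"number","minimum":-1,"maximum":1},"az":{"type":"number","minimum":-1,"maximum":1},"jaw":{"type":"number"}}}}},"required":["rows"]}

```bash
mkdir -p pics; ls
cat > h.py <<'E'
import numpy as np, cv2
from plant import bot
from scipy.spatial.transform import Rotation as Ro
def cap(n):
    im,d=bot.capture(n); m=bot.camera_model(n); return im,d,m
def pts(d,m):
    H,W=d.shape; f=H/2/np.tan(np.radians(m["vertical_fov"])/2)
    u,v=np.meshgrid(np.arange(W),np.arange(H))
    a=(u-m["cx"])/f; b=(v-m["cy"])/f; x,y=a.copy(),b.copy()
    for _ in range(8):
        s=1+m["k1"]*(x*x+y*y); x=a/s; y=b/s
    P=np.stack([x*d,y*d,d],-1)
    P=(P-np.array(m["t"]))@np.array(m["R"]); P[d==0]=np.nan
    return P
E
python3 - <<'E'
from h import *
for n in("top","side"):
    im,d,m=cap(n); P=pts(d,m); np.savez(f"{n}0.npz",im=im,P=P)
    cv2.imwrite(f"pics/{n}0.png",cv2.resize(im[...,::-1],(784,588)))
    print(n,np.round(m["R"],2).tolist(),np.round(m["t"]),m["vertical_fov"],m["k1"])
    print("table",np.nanpercentile(P[...,2],[5,30,50]))
print(bot.get_obs())
E
```

```text
pics
top [[0.03, -1.0, -0.02], [-0.99, -0.03, -0.11], [0.11, 0.02, -0.99]] [ -17.  566. 1208.] 43.15566722382046 -0.1418881976375482
table [-7.53376674e+02 -2.14698249e+00  1.59208165e-01]
side [[0.98, -0.19, -0.01], [-0.15, -0.75, -0.64], [0.12, 0.63, -0.77]] [-531.  148.  905.] 53.761743570377405 -0.07864544304345272
table [-7.49627449e+02 -1.77047638e+00  6.62110427e-01]
{'time': 0.1, 'joint_positions': array([-1.29901787e+00,  3.42618650e-01,  1.52490497e+00, -3.57029307e-05,
        1.27540169e+00, -1.45997870e-01]), 'dq': array([ 0.00044415, -0.00198909, -0.00410848, -0.00112115,  0.00023339,
       -0.00119423]), 'tau': array([ 2.11248647e-03, -4.32004094e+01, -2.44693172e+01,  7.19942339e-02,
        5.25995472e-02, -3.97578367e-05]), 'tool_pos': array([ 212.91339944, -479.46509484,  204.23810152]), 'tcp_rot': array([-3.14026921e+00, -1.60094425e-04,  4.17786638e-01]), 'contact_force': array([-0.93995514,  0.73859857,  0.51278461]), 'moment': array([-0.01643023,  0.01376877, -0.04146678]), 'finger_force': 0.0, 'grip_width': 91.65635526006444}
```

View pics/top0.png

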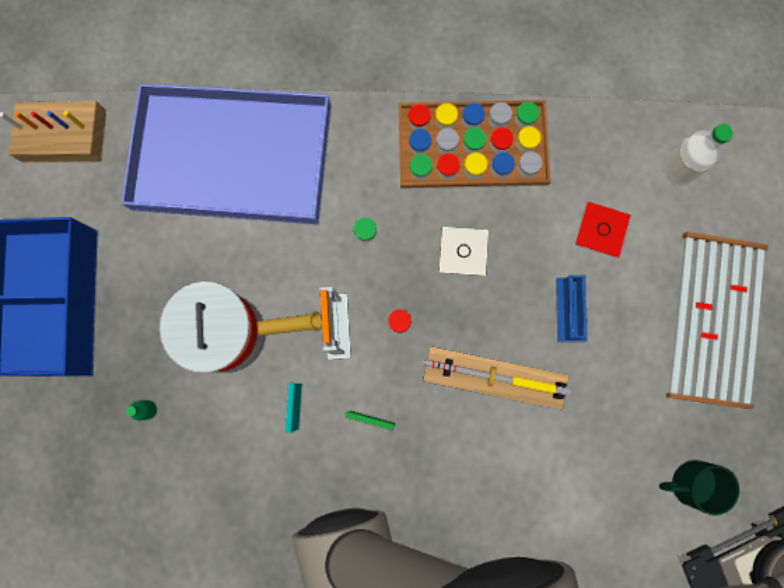

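View pics/side0.png

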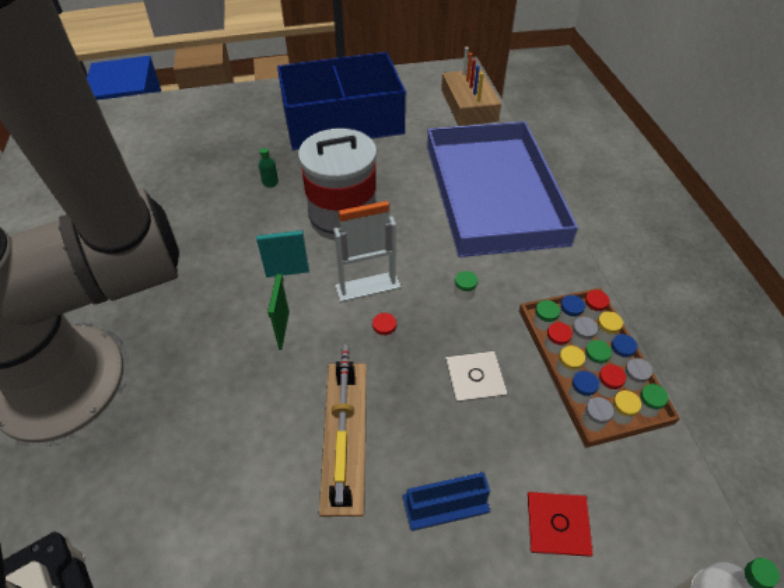

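The top view (shown at 1.4x) shows the can at (205,327) with its neck pointing right and the orange edge at (326,318). The gauge runs from its yellow handle at (540,385) to its tip at (425,363). The stand is at (572,308), the white tile at (464,251), the red pot at (400,321) and the green pot at (365,229). The side view agrees.

```bash
cat > m.py <<'E'
from h import *
def seg(n,box,lo,hi,zr,disp=1.4,tag="0"):
    D=np.load(f"{n}{tag}.npz"); im,P=D["im"],D["P"]
    hsv=cv2.cvtColor(im,cv2.COLOR_RGB2HSV); mk=cv2.inRange(hsv,np.array(lo),np.array(hi))>0
    b=(np.array(box)/disp).astype(int); w=np.zeros_like(mk); w[b[1]:b[3],b[0]:b[2]]=1
    mk&=w&(P[...,2]>zr[0])&(P[...,2]<zr[1]); return P[mk]
def rep(name,p):
    r=cv2.minAreaRect(p[:,:2].astype(np.float32)); c=np.array(r[0]); bx=cv2.boxPoints(r)
    e=[bx[1]-bx[0],bx[2]-bx[1]]; L=max(e,key=np.linalg.norm)
    print(name,len(p),"c",c.round(1),"mean",p.mean(0).round(1),"size",np.round(r[1],1),"long ax deg",round(np.degrees(np.arctan2(L[1],L[0]))%180,1),"z",np.percentile(p[:,2],[2,50,98]).round(1))
E
python3 - <<'E'
from m import *
T="top";S="side"
rep("lid",seg(T,(150,270,262,385),(0,0,90),(179,60,255),(150,175)))
for n,b in((T,(310,280,345,360)),(S,(330,195,400,225))): rep("orange "+n,seg(n,b,(5,150,120),(18,255,255),(100,250)))
rep("orange top",seg(T,(310,280,345,360),(5,150,120),(18,255,255),(183,200)))
rep("neck",seg(T,(255,300,330,345),(15,80,60),(30,255,255),(90,250)))
rep("stand T",seg(T,(545,265,600,350),(100,120,40),(125,255,255),(48,60)))
rep("stand S",seg(S,(395,465,500,530),(100,120,40),(125,255,255),(48,60)))
for n,b in((T,(500,365,580,405)),(S,(325,420,360,490))): rep("yellow "+n,seg(n,b,(22,150,120),(35,255,255),(40,70)))
for n,b in((T,(484,360,502,392)),(S,(325,400,360,418))): rep("collar "+n,seg(n,b,(12,80,60),(30,255,255),(50,75)))
rep("tile",seg(T,(430,215,500,285),(0,0,150),(179,70,255),(-5,15)))
rep("base",seg(T,(415,340,575,415),(8,60,60),(20,200,255),(3,14)))
rep("potr",seg(T,(380,305,420,340),(0,180,120),(5,255,255),(25,45)))
rep("potg",seg(T,(345,210,385,245),(55,100,60),(75,255,255),(25,45)))
E
```

```text
lid 3086 c [505.7 283. ] mean [504.8 283.1 161.9] size [136.6 135.9] long ax deg 87.3 z [157.8 161.9 166.2]
orange top 184 c [523.3  97.8] mean [523.1  97.6 189.5] size [76.   9.8] long ax deg 5.6 z [184.7 189.3 193.7]
orange side 125 c [524.9  96.6] mean [524.1  95.8 190.7] size [76.3 12.8] long ax deg 4.1 z [188.3 191.  192.5]
orange top 183 c [523.3  97.8] mean [523.1  97.6 189.5] size [76.   9.8] long ax deg 5.6 z [184.8 189.3 193.7]
neck 519 c [512.2 149. ] mean [517.2 139.7 129.6] size [ 59.8 111.2] long ax deg 95.5 z [ 92.1 117.4 192.1]
stand T 263 c [ 561.8 -301.4] mean [ 559.5 -300.5   52.1] size [102.9  29.2] long ax deg 1.0 z [48.5 52.1 56.9]
stand S 508 c [ 563.3 -303.5] mean [ 563.1 -304.2   53.1] size [105.1  28. ] long ax deg 1.3 z [48.5 53.2 56.2]
yellow top 181 c [ 431.9 -229.9] mean [ 432.3 -228.8   58.3] size [69.6 13.7] long ax deg 79.3 z [53.3 58.2 64.6]
yellow side 264 c [ 434.2 -232. ] mean [ 434.1 -232.9   59.5] size [70.5 13.8] long ax deg 79.7 z [56.8 59.6 62.1]
collar top 57 c [ 444.4 -161.9] mean [ 444.6 -161.5   60.9] size [ 8.3 30.8] long ax deg 168.5 z [51.1 61.7 68.4]
collar side 102 c [ 447.5 -159.9] mean [ 447.2 -164.5   60.6] size [16.2 29.5] long ax deg 170.5 z [52.  61.4 68.1]
tile 1050 c [ 659.9 -115.6] mean [ 658.9 -115.5    5.4] size [80.4 82.2] long ax deg 177.2 z [ 0.4  5.5 10.2]
base 1821 c [ 442.5 -174.2] mean [ 443.  -168.4    7.6] size [240.   60.3] long ax deg 79.8 z [ 3.6  7.5 12.4]
potr 210 c [532.9  -8.8] mean [533.   -8.6  35.3] size [36.2 36.3] long ax deg 118.6 z [30.1 35.3 39.9]
potg 209 c [688.2  53.6] mean [687.2  54.   35.5] size [38.5 36. ] long ax deg 2.9 z [29.3 35.7 40.5]
```

```bash
cat > g.py <<'E'
from h import *
def down(yawdeg): return Ro.from_euler("xyz",[180,0,yawdeg],degrees=True)
def legs(W,start=None):
    o=bot.get_obs(); p=np.array(o["tool_pos"]); R=Ro.from_euler("xyz",o["tcp_rot"])
    print("t",round(o["time"],2),"p",p.round(1),"rpy",np.degrees(o["tcp_rot"]).round(1),"F",np.round(o["contact_force"],1),"w",round(o["grip_width"],1),"q",np.round(o["joint_positions"],2))
    for q,S in W:
        q=np.array(q,float); s=R.inv().apply(q-p)/200; r=np.degrees((R.inv()*S).as_rotvec())/60
        print(q.round(1),"xyz",s.round(4),"a",r.round(4)); p,R=q,S
E
python3 - <<'E'
from g import *
a=down(23.94);b=down(5.3)
legs([((320,-290,265),a),((420,-100,265),a),((523.7,97,265),b),((523.7,97,165),b)])
E
```

```text
t 0.1 p [ 212.9 -479.5  204.2] rpy [-179.9   -0.    23.9] F [-0.9  0.7  0.5] w 91.7 q [-1.3   0.34  1.52 -0.    1.28 -0.15]
[ 320. -290.  265.] xyz [ 0.8738 -0.649  -0.3028] a [-0.0013 -0.0002 -0.    ]
[ 420. -100.  265.] xyz [ 0.8425 -0.6654 -0.    ] a [0. 0. 0.]
[523.7  97.  265. ] xyz [ 0.8736 -0.6899 -0.    ] a [ 0.     -0.      0.3107]
[523.7  97.  165. ] xyz [ 0.  -0.   0.5] a [0. 0. 0.]
```

Call:
send_rows(rows=[{"x":0.3,"y":-0.2,"z":-0.3,"jaw":1},{"x":0.87,"y":-0.65,"z":-0.3,"jaw":1},{"x":0.87,"y":-0.65,"z":-0.3,"jaw":1},{"x":0.87,"y":-0.65,"z":-0.3,"jaw":1},{"x":0.87,"y":-0.65,"z":-0.3,"jaw":1},{"x":0.87,"y":-0.65,"z":-0.3,"jaw":1},{"x":1,"y":-0.75,"z":-0.3,"jaw":1},{"x":1,"y":-0.8,"z":-0.3,"jaw":1},{"x":1,"y":-0.9,"z":-0.3,"jaw":1},{"x":1,"y":-0.9,"z":-0.3,"jaw":1}])

```text
schema error: expected keys x, y, z, ax, ay, az, jaw
```

Call:
send_rows(rows=[{"x":0.3,"y":-0.2,"jaw":1},{"x":0.6,"y":-0.45,"jaw":1},{"x":0.9,"y":-0.6,"jaw":1},{"x":0.9,"y":-0.6,"jaw":1},{"x":0.9,"y":-0.6,"jaw":1},{"x":0.9,"y":-0.6,"jaw":1},{"x":0.9,"y":-0.6,"jaw":1},{"x":0.9,"y":-0.6,"jaw":1},{"x":0.9,"y":-0.6,"jaw":1},{"x":0.9,"y":-0.6,"jaw":1}])

```text
schema error: expected keys x, y, z, ax, ay, az, jaw
```

Run:
```python
from g import *
b=down(5.3)
legs([((523.7,97,265),b),((523.7,97,165),b)])
```

```text
t 0.1 p [ 212.9 -479.5  204.2] rpy [-179.9   -0.    23.9] F [-0.9  0.7  0.5] w 91.7 q [-1.3   0.34  1.52 -0.    1.28 -0.15]
[523.7  97.  265. ] xyz [ 2.5898 -2.0043 -0.3007] a [-1.300e-03  1.000e-04  3.106e-01]
[523.7  97.  165. ] xyz [ 0.  -0.   0.5] a [0. 0. 0.]
```

All keys are needed in every row.

Call:
send_rows(rows=[{"x":0.4,"y":-0.3,"z":-0.3,"ax":0,"ay":0,"az":0,"jaw":1},{"x":0.9,"y":-0.7,"z":-0.3,"ax":0,"ay":0,"az":0,"jaw":1},{"x":1,"y":-0.8,"z":-0.3,"ax":0,"ay":0,"az":0,"jaw":1},{"x":1,"y":-0.8,"z":-0.3,"ax":0,"ay":0,"az":0,"jaw":1},{"x":1,"y":-0.8,"z":-0.3,"ax":0,"ay":0,"az":0,"jaw":1},{"x":1,"y":-0.8,"z":-0.3,"ax":0,"ay":0,"az":0,"jaw":1},{"x":1,"y":-0.8,"z":-0.3,"ax":0,"ay":0,"az":0,"jaw":1},{"x":1,"y":-0.8,"z":-0.3,"ax":0,"ay":0,"az":0,"jaw":1},{"x":1,"y":-0.8,"z":-0.3,"ax":0,"ay":0,"az":0,"jaw":1},{"x":1,"y":-0.8,"z":-0.3,"ax":0,"ay":0,"az":0,"jaw":1}])

```text
time: 1.35
tool_pos: [330.7, -252.8, 264.7]
tcp_rot: [-3.141, 0.0, 0.417]
contact_force: [-0.3, 0.9, 0.6]
grip_width: 91.8
finger_force: 0.0
```

Call:
send_rows(rows=[{"x":0.3,"y":-0.2,"z":0,"ax":0,"ay":0,"az":0.1,"jaw":1},{"x":0.6,"y":-0.5,"z":0,"ax":0,"ay":0,"az":0.2,"jaw":1},{"x":1,"y":-0.7,"z":0,"ax":0,"ay":0,"az":0.31,"jaw":1},{"x":1,"y":-0.7,"z":0,"ax":0,"ay":0,"az":0.31,"jaw":1},{"x":1,"y":-0.7,"z":0,"ax":0,"ay":0,"az":0.31,"jaw":1},{"x":1,"y":-0.7,"z":0,"ax":0,"ay":0,"az":0.31,"jaw":1},{"x":1,"y":-0.7,"z":0,"ax":0,"ay":0,"az":0.31,"jaw":1},{"x":1,"y":-0.7,"z":0,"ax":0,"ay":0,"az":0.31,"jaw":1},{"x":1,"y":-0.7,"z":0,"ax":0,"ay":0,"az":0.31,"jaw":1},{"x":1,"y":-0.7,"z":0,"ax":0,"ay":0,"az":0.31,"jaw":1}])

```text
time: 2.6
tool_pos: [456.8, -43.7, 264.9]
tcp_rot: [3.141, -0.0, 0.092]
contact_force: [-1.0, -0.8, -0.0]
grip_width: 91.5
finger_force: 0.0
```

Run:
```python
from g import *
b=down(5.3)
legs([((523.7,97,265),b),((523.7,97,165),b)])
```

```text
t 2.6 p [456.8 -43.7 264.9] rpy [180.   -0.    5.3] F [-1.  -0.8 -0. ] w 91.5 q [-0.26  0.18  1.58 -0.    1.38  1.22]
[523.7  97.  265. ] xyz [ 3.979e-01 -6.697e-01 -6.000e-04] a [ 0.0001 -0.0001 -0.0001]
[523.7  97.  165. ] xyz [ 0.  -0.   0.5] a [0. 0. 0.]
```

Call:
send_rows(rows=[{"x":0.2,"y":-0.3,"z":0,"ax":0,"ay":0,"az":0,"jaw":1},{"x":0.4,"y":-0.6,"z":0,"ax":0,"ay":0,"az":0,"jaw":1},{"x":0.4,"y":-0.67,"z":0,"ax":0,"ay":0,"az":0,"jaw":1},{"x":0.4,"y":-0.67,"z":0,"ax":0,"ay":0,"az":0,"jaw":1},{"x":0.4,"y":-0.67,"z":0.1,"ax":0,"ay":0,"az":0,"jaw":1},{"x":0.4,"y":-0.67,"z":0.25,"ax":0,"ay":0,"az":0,"jaw":1},{"x":0.4,"y":-0.67,"z":0.4,"ax":0,"ay":0,"az":0,"jaw":1},{"x":0.4,"y":-0.67,"z":0.5,"ax":0,"ay":0,"az":0,"jaw":1},{"x":0.4,"y":-0.67,"z":0.5,"ax":0,"ay":0,"az":0,"jaw":0.2},{"x":0.4,"y":-0.67,"z":0.5,"ax":0,"ay":0,"az":0,"jaw":0}])

```text
time: 3.85
tool_pos: [524.6, 96.9, 165.8]
tcp_rot: [3.141, -0.002, 0.092]
contact_force: [0.9, 0.0, -0.4]
grip_width: 76.5
finger_force: 0.0
```

Run:
```python
from g import *
im,d,m=cap("side"); cv2.imwrite("pics/s1.png",cv2.resize(im[110:230,190:350,::-1],(800,600)))
legs([((523.7,97,165),down(5.3))])
```

```text
t 3.9 p [524.8  97.1 166. ] rpy [ 1.8e+02 -1.0e-01  5.3e+00] F [ 0.1  0.7 -0.2] w 72.4 q [ 0.04  0.39  1.56 -0.    1.19  1.52]
[523.7  97.  165. ] xyz [-0.0054 -0.0002  0.0052] a [ 0.0003 -0.002   0.0001]
```

View pics/s1.png

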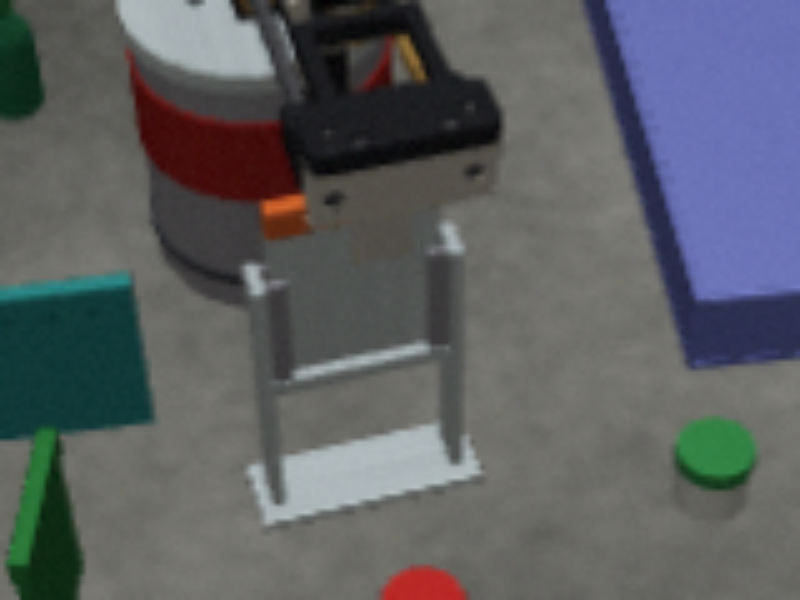

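The fingers straddle the orange edge, centred between the posts and clear of them. Closing now.

Call:
send_rows(rows=[{"x":0,"y":0,"z":0,"ax":0,"ay":0,"az":0,"jaw":-1},{"x":0,"y":0,"z":0,"ax":0,"ay":0,"az":0,"jaw":-1},{"x":0,"y":0,"z":0,"ax":0,"ay":0,"az":0,"jaw":-1},{"x":0,"y":0,"z":0,"ax":0,"ay":0,"az":0,"jaw":-1},{"x":0,"y":0,"z":0,"ax":0,"ay":0,"az":0,"jaw":-1},{"x":0,"y":0,"z":0,"ax":0,"ay":0,"az":0,"jaw":-1},{"x":0,"y":0,"z":0,"ax":0,"ay":0,"az":0,"jaw":-1},{"x":0,"y":0,"z":0,"ax":0,"ay":0,"az":0,"jaw":-1},{"x":0,"y":0,"z":0,"ax":0,"ay":0,"az":0,"jaw":-1},{"x":0,"y":0,"z":0,"ax":0,"ay":0,"az":0,"jaw":-1}])

```text
time: 5.15
tool_pos: [524.1, 97.5, 164.8]
tcp_rot: [3.141, -0.0, 0.093]
contact_force: [0.1, 0.1, 0.0]
grip_width: 9.0
finger_force: 30.0
```

Call:
send_rows(rows=[{"x":0,"y":0,"z":-0.03,"ax":0,"ay":0,"az":0,"jaw":-1},{"x":0,"y":0,"z":-0.1,"ax":0,"ay":0,"az":0,"jaw":-1},{"x":0,"y":0,"z":-0.2,"ax":0,"ay":0,"az":0,"jaw":-1},{"x":0,"y":0,"z":-0.3,"ax":0,"ay":0,"az":0,"jaw":-1},{"x":0,"y":0,"z":-0.38,"ax":0,"ay":0,"az":0,"jaw":-1},{"x":0,"y":0,"z":-0.38,"ax":0,"ay":0,"az":0,"jaw":-1},{"x":0,"y":0,"z":-0.38,"ax":0,"ay":0,"az":0,"jaw":-1},{"x":0,"y":0.2,"z":-0.38,"ax":0,"ay":0,"az":0,"jaw":-1},{"x":0,"y":0.5,"z":-0.38,"ax":0,"ay":0,"az":0,"jaw":-1},{"x":0,"y":0.7,"z":-0.38,"ax":0,"ay":0,"az":0,"jaw":-1}])

```text
time: 6.4
tool_pos: [536.7, -43.9, 239.9]
tcp_rot: [-3.142, 0.002, 0.092]
contact_force: [-0.2, 0.2, -0.2]
grip_width: 8.9
finger_force: 30.0
```

Run:
```python
from g import *
b=down(1.1)
legs([((540,-150,240),b),((562.8,-302.7,240),b),((562.8,-302.7,85),b)])
im,d,m=cap("side"); P=pts(d,m); np.savez("side1.npz",im=im,P=P)
```

```text
t 6.4 p [536.7 -43.9 239.9] rpy [-1.8e+02  1.0e-01  5.3e+00] F [-0.2  0.2 -0.2] w 8.9 q [-0.22  0.34  1.42 -0.    1.38  1.25]
[ 540. -150.  240.] xyz [-3.280e-02  5.298e-01 -3.000e-04] a [0.     0.0015 0.07  ]
[ 562.8 -302.7  240. ] xyz [0.0993 0.7655 0.    ] a [0. 0. 0.]
[ 562.8 -302.7   85. ] xyz [ 0.    -0.     0.775] a [0. 0. 0.]
```

Call:
send_rows(rows=[{"x":0,"y":0.2,"z":0,"ax":0,"ay":0,"az":0.02,"jaw":-1},{"x":0,"y":0.45,"z":0,"ax":0,"ay":0,"az":0.07,"jaw":-1},{"x":0,"y":0.7,"z":0,"ax":0,"ay":0,"az":0.07,"jaw":-1},{"x":0,"y":0.9,"z":0,"ax":0,"ay":0,"az":0.07,"jaw":-1},{"x":0,"y":1,"z":0,"ax":0,"ay":0,"az":0.07,"jaw":-1},{"x":0,"y":1,"z":0,"ax":0,"ay":0,"az":0.07,"jaw":-1},{"x":0,"y":1,"z":0,"ax":0,"ay":0,"az":0.07,"jaw":-1},{"x":0,"y":1,"z":0,"ax":0,"ay":0,"az":0.07,"jaw":-1},{"x":0,"y":1,"z":0,"ax":0,"ay":0,"az":0.07,"jaw":-1},{"x":0,"y":1,"z":0,"ax":0,"ay":0,"az":0.07,"jaw":-1}])

```text
time: 7.7
tool_pos: [555.8, -240.5, 241.0]
tcp_rot: [3.141, -0.0, 0.021]
contact_force: [-0.3, 0.1, -0.5]
grip_width: 8.9
finger_force: 30.0
```

Run:
```python
from g import *
b=down(1.1)
legs([((562.8,-302.7,240),b),((562.8,-302.7,135),b)])
im,d,m=cap("side"); P=pts(d,m); np.savez("side1.npz",im=im,P=P); cv2.imwrite("pics/s2.png",cv2.resize(im[170:410,190:510,::-1],(800,600)))
```

```text
t 7.7 p [ 555.8 -240.5  241. ] rpy [180.   -0.    1.2] F [-0.3  0.1 -0.5] w 8.9 q [-0.53  0.47  1.22 -0.    1.45  1.02]
[ 562.8 -302.7  240. ] xyz [0.0286 0.3116 0.0051] a [ 0.0002 -0.0002  0.0013]
[ 562.8 -302.7  135. ] xyz [ 0.    -0.     0.525] a [0. 0. 0.]
```

View pics/s2.png

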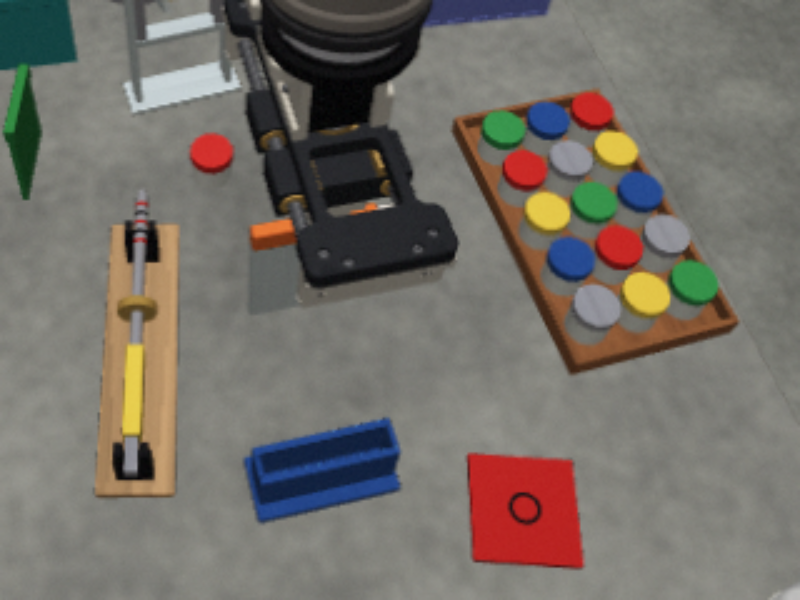

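Call:
send_rows(rows=[{"x":0,"y":0.15,"z":0,"ax":0,"ay":0,"az":0,"jaw":-1},{"x":0.03,"y":0.31,"z":0,"ax":0,"ay":0,"az":0,"jaw":-1},{"x":0.03,"y":0.31,"z":0.1,"ax":0,"ay":0,"az":0,"jaw":-1},{"x":0.03,"y":0.31,"z":0.25,"ax":0,"ay":0,"az":0,"jaw":-1},{"x":0.03,"y":0.31,"z":0.4,"ax":0,"ay":0,"az":0,"jaw":-1},{"x":0.03,"y":0.31,"z":0.52,"ax":0,"ay":0,"az":0,"jaw":-1},{"x":0.03,"y":0.31,"z":0.54,"ax":0,"ay":0,"az":0,"jaw":-1},{"x":0.03,"y":0.31,"z":0.58,"ax":0,"ay":0,"az":0,"jaw":-1},{"x":0.03,"y":0.31,"z":0.61,"ax":0,"ay":0,"az":0,"jaw":-1},{"x":0.03,"y":0.31,"z":0.62,"ax":0,"ay":0,"az":0,"jaw":-1}])

```text
time: 9.0
tool_pos: [563.0, -302.9, 116.9]
tcp_rot: [3.141, -0.0, 0.02]
contact_force: [0.8, -0.6, -1.5]
grip_width: 9.0
finger_force: 30.0
```

Run:
```python
from g import *
b=down(1.1)
legs([((562.8,-302.7,85),b)])
im,d,m=cap("top"); cv2.imwrite("pics/t2.png",cv2.resize(im[170:270,350:480,::-1],(780,600)))
```

```text
t 9.0 p [ 563.  -302.9  116.9] rpy [180.   -0.    1.1] F [ 0.8 -0.6 -1.5] w 9.0 q [-0.61  0.62  1.31 -0.    1.21  0.94]
[ 562.8 -302.7   85. ] xyz [-0.0013 -0.0012  0.1597] a [ 0.0003 -0.0003  0.0006]
```

View pics/t2.png

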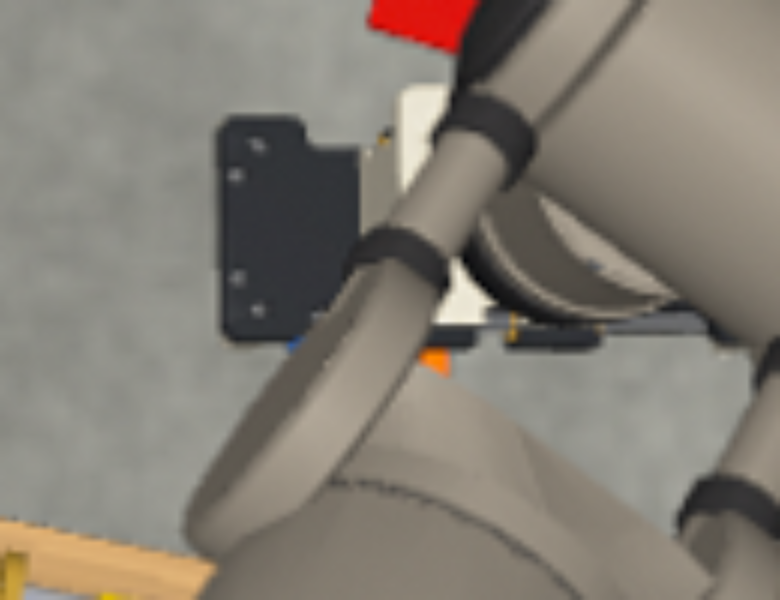

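The arm hides the stand in this view. There is no reaction force with the lower edge about 11 mm below the rim, so I'll go on down.

Call:
send_rows(rows=[{"x":0,"y":0,"z":0.03,"ax":0,"ay":0,"az":0,"jaw":-1},{"x":0,"y":0,"z":0.06,"ax":0,"ay":0,"az":0,"jaw":-1},{"x":0,"y":0,"z":0.09,"ax":0,"ay":0,"az":0,"jaw":-1},{"x":0,"y":0,"z":0.12,"ax":0,"ay":0,"az":0,"jaw":-1},{"x":0,"y":0,"z":0.14,"ax":0,"ay":0,"az":0,"jaw":-1},{"x":0,"y":0,"z":0.155,"ax":0,"ay":0,"az":0,"jaw":-1},{"x":0,"y":0,"z":0.165,"ax":0,"ay":0,"az":0,"jaw":-1},{"x":0,"y":0,"z":0.165,"ax":0,"ay":0,"az":0,"jaw":-1},{"x":0,"y":0,"z":0.165,"ax":0,"ay":0,"az":0,"jaw":-1},{"x":0,"y":0,"z":0.165,"ax":0,"ay":0,"az":0,"jaw":-1}])

```text
time: 10.3
tool_pos: [563.0, -303.0, 84.0]
tcp_rot: [3.141, -0.0, 0.02]
contact_force: [-0.8, 0.5, -1.8]
grip_width: 8.8
finger_force: 30.0
```

Run:
```python
from g import *
b=down(1.1)
legs([((562.8,-302.7,83),b)])
im,d,m=cap("side"); cv2.imwrite("pics/s3.png",cv2.resize(im[290:410,240:400,::-1],(800,600)))
```

```text
t 10.3 p [ 563. -303.   84.] rpy [180.   -0.    1.1] F [-0.8  0.5 -1.8] w 8.8 q [-0.61  0.66  1.34 -0.    1.14  0.94]
[ 562.8 -302.7   83. ] xyz [-0.0012 -0.0013  0.005 ] a [ 0.0002 -0.0002  0.0006]
```

View pics/s3.png

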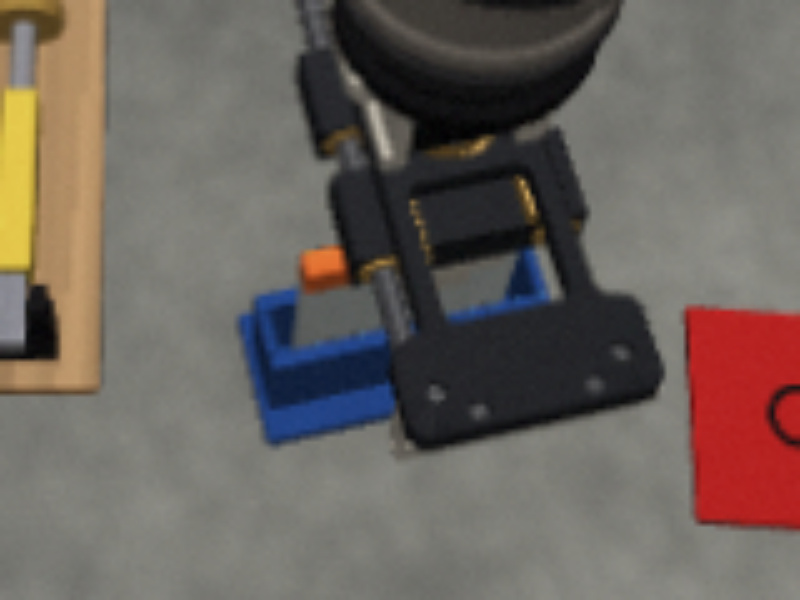

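The plate is down inside the blue slot, with its orange end at (325,268). I'll lower 1 mm, release and rise.

Call:
send_rows(rows=[{"x":0,"y":0,"z":0.005,"ax":0,"ay":0,"az":0,"jaw":-1},{"x":0,"y":0,"z":0.005,"ax":0,"ay":0,"az":0,"jaw":-0.5},{"x":0,"y":0,"z":0.005,"ax":0,"ay":0,"az":0,"jaw":0},{"x":0,"y":0,"z":0.005,"ax":0,"ay":0,"az":0,"jaw":0.2},{"x":0,"y":0,"z":0.005,"ax":0,"ay":0,"az":0,"jaw":0.2},{"x":0,"y":0,"z":0.005,"ax":0,"ay":0,"az":0,"jaw":0.2},{"x":0,"y":0,"z":-0.1,"ax":0,"ay":0,"az":0,"jaw":0.2},{"x":0,"y":0,"z":-0.3,"ax":0,"ay":0,"az":0,"jaw":0.2},{"x":0,"y":0,"z":-0.5,"ax":0,"ay":0,"az":0,"jaw":0.2},{"x":0,"y":0,"z":-0.5,"ax":0,"ay":0,"az":0,"jaw":0.2}])

```text
time: 11.6
tool_pos: [564.6, -304.0, 187.9]
tcp_rot: [3.137, -0.006, 0.02]
contact_force: [0.3, -0.2, -0.5]
grip_width: 55.0
finger_force: 0.0
```

Run:
```python
from g import *
g=np.array([433,-231]); dr=np.array([np.cos(np.radians(79.7)),np.sin(np.radians(79.7))])
# tool x along gauge axis: yaw 79.7 or 79.7-180
o=bot.get_obs()
for yaw in(79.7,-100.3):
    legs([((*g,185),down(yaw)),((*g,31),down(yaw))])
im,d,m=cap("side"); P=pts(d,m); np.savez("side2.npz",im=im,P=P)
from m import *
rep("orange",seg("side",(395,400,520,530),(5,150,120),(18,255,255),(60,150),tag="2"))
```

```text
t 11.6 p [ 564.6 -304.   187.9] rpy [179.7  -0.4   1.1] F [ 0.3 -0.2 -0.5] w 55.0 q [-0.61  0.57  1.21 -0.    1.36  0.94]
[ 433. -231.  185.] xyz [-0.6505 -0.3781  0.0085] a [ 0.0077 -0.0019 -1.3093]
[ 433. -231.   31.] xyz [-0.   -0.    0.77] a [0. 0. 0.]
t 11.6 p [ 564.6 -304.   187.9] rpy [179.7  -0.4   1.1] F [ 0.3 -0.2 -0.5] w 55.0 q [-0.61  0.57  1.21 -0.    1.36  0.94]
[ 433. -231.  185.] xyz [-0.6505 -0.3781  0.0085] a [-0.002  -0.0081  1.6906]
[ 433. -231.   31.] xyz [ 0.   -0.    0.77] a [0. 0. 0.]
orange 145 c [ 545.8 -304.2] mean [ 545.9 -304.4  108.4] size [43.4 10.2] long ax deg 1.1 z [106.4 108.2 110.8]
```

Call:
send_rows(rows=[{"x":-0.2,"y":-0.1,"z":0,"ax":0,"ay":0,"az":0,"jaw":0.2},{"x":-0.4,"y":-0.25,"z":0,"ax":0,"ay":0,"az":-0.15,"jaw":0.2},{"x":-0.65,"y":-0.38,"z":0,"ax":0,"ay":0,"az":-0.3,"jaw":0.2},{"x":-0.65,"y":-0.38,"z":0,"ax":0,"ay":0,"az":-0.45,"jaw":0.2},{"x":-0.65,"y":-0.38,"z":0,"ax":0,"ay":0,"az":-0.6,"jaw":0.2},{"x":-0.65,"y":-0.38,"z":0,"ax":0,"ay":0,"az":-0.75,"jaw":0.2},{"x":-0.65,"y":-0.38,"z":0,"ax":0,"ay":0,"az":-0.9,"jaw":0.2},{"x":-0.65,"y":-0.38,"z":0,"ax":0,"ay":0,"az":-1,"jaw":0.2},{"x":-0.65,"y":-0.38,"z":0,"ax":0,"ay":0,"az":-1,"jaw":0.2},{"x":-0.65,"y":-0.38,"z":0,"ax":0,"ay":0,"az":-1,"jaw":0.2}])

```text
time: 12.9
tool_pos: [431.1, -229.3, 183.1]
tcp_rot: [-3.14, -0.0, 1.065]
contact_force: [0.3, -0.7, 0.4]
grip_width: 55.3
finger_force: 0.0
```

Run:
```python
from g import *
legs([((433,-231,31),down(79.7))])
```

```text
t 12.9 p [ 431.1 -229.3  183.1] rpy [-179.9   -0.    61. ] F [ 0.3 -0.7  0.4] w 55.3 q [-0.65  0.3   1.66 -0.    1.19 -0.14]
[ 433. -231.   31.] xyz [-0.0031  0.0133  0.7607] a [-1.200e-03 -3.000e-04 -3.114e-01]
```

Call:
send_rows(rows=[{"x":0,"y":0.013,"z":0,"ax":0,"ay":0,"az":-0.15,"jaw":0.2},{"x":0,"y":0.013,"z":0.1,"ax":0,"ay":0,"az":-0.31,"jaw":0.2},{"x":0,"y":0.013,"z":0.25,"ax":0,"ay":0,"az":-0.31,"jaw":0.2},{"x":0,"y":0.013,"z":0.45,"ax":0,"ay":0,"az":-0.31,"jaw":0.2},{"x":0,"y":0.013,"z":0.6,"ax":0,"ay":0,"az":-0.31,"jaw":0.2},{"x":0,"y":0.013,"z":0.7,"ax":0,"ay":0,"az":-0.31,"jaw":0.2},{"x":0,"y":0.013,"z":0.76,"ax":0,"ay":0,"az":-0.31,"jaw":0.2},{"x":0,"y":0.013,"z":0.76,"ax":0,"ay":0,"az":-0.31,"jaw":0.2},{"x":0,"y":0.013,"z":0.76,"ax":0,"ay":0,"az":-0.31,"jaw":0.2},{"x":0,"y":0.013,"z":0.76,"ax":0,"ay":0,"az":-0.31,"jaw":0.2}])

```text
time: 14.15
tool_pos: [434.3, -231.1, 32.6]
tcp_rot: [3.14, 0.001, 1.392]
contact_force: [-0.2, 0.2, 0.1]
grip_width: 55.1
finger_force: 0.0
```

Call:
send_rows(rows=[{"x":0,"y":0,"z":0,"ax":0,"ay":0,"az":0,"jaw":-0.2},{"x":0,"y":0,"z":0,"ax":0,"ay":0,"az":0,"jaw":-0.4},{"x":0,"y":0,"z":0,"ax":0,"ay":0,"az":0,"jaw":-0.6},{"x":0,"y":0,"z":0,"ax":0,"ay":0,"az":0,"jaw":-1},{"x":0,"y":0,"z":0,"ax":0,"ay":0,"az":0,"jaw":-1},{"x":0,"y":0,"z":0,"ax":0,"ay":0,"az":0,"jaw":-1},{"x":0,"y":0,"z":0,"ax":0,"ay":0,"az":0,"jaw":-1},{"x":0,"y":0,"z":0,"ax":0,"ay":0,"az":0,"jaw":-1},{"x":0,"y":0,"z":0,"ax":0,"ay":0,"az":0,"jaw":-1},{"x":0,"y":0,"z":0,"ax":0,"ay":0,"az":0,"jaw":-1}])

```text
time: 15.4
tool_pos: [433.7, -230.7, 31.8]
tcp_rot: [-3.142, 0.0, 1.392]
contact_force: [-1.1, 0.1, 1.8]
grip_width: 13.4
finger_force: 30.0
```

Run:
```python
from g import *
legs([((433,-231,31),down(79.7))])
```

```text
t 15.4 p [ 433.7 -230.7   31.8] rpy [-180.     0.    79.7] F [-1.1  0.1  1.8] w 13.4 q [-0.65  0.5   1.83 -0.    0.81 -0.47]
[ 433. -231.   31.] xyz [-0.002  -0.0033  0.0041] a [-0.0001  0.      0.0006]
```

Call:
send_rows(rows=[{"x":0,"y":0,"z":-0.03,"ax":0,"ay":0,"az":0,"jaw":-1},{"x":0,"y":0,"z":-0.1,"ax":0,"ay":0,"az":0,"jaw":-1},{"x":0,"y":0,"z":-0.2,"ax":0,"ay":0,"az":0,"jaw":-1},{"x":0,"y":0,"z":-0.35,"ax":0,"ay":0,"az":0,"jaw":-1},{"x":0,"y":0,"z":-0.5,"ax":0,"ay":0,"az":0,"jaw":-1},{"x":0,"y":0,"z":-0.7,"ax":0,"ay":0,"az":0,"jaw":-1},{"x":0,"y":0,"z":-0.85,"ax":0,"ay":0,"az":0,"jaw":-1},{"x":0,"y":0,"z":-1,"ax":0,"ay":0,"az":0,"jaw":-1},{"x":0,"y":0,"z":-1,"ax":0,"ay":0,"az":0,"jaw":-1},{"x":0,"y":0,"z":-1,"ax":0,"ay":0,"az":0,"jaw":-1}])

```text
time: 16.65
tool_pos: [433.2, -230.3, 231.1]
tcp_rot: [-3.141, -0.0, 1.392]
contact_force: [0.0, 0.2, -2.2]
grip_width: 13.3
finger_force: 29.9
```

Run:
```python
from m import *
from g import *
for n in("top","side"):
    im,d,m=cap(n); P=pts(d,m); np.savez(f"{n}3.npz",im=im,P=P)
    q=P.reshape(-1,3); c=im.reshape(-1,3)
    k=(abs(q[:,0]-524)<65)&(abs(q[:,1]-97)<12)&(q[:,2]>143)&(q[:,2]<157); 
    if k.sum()>5:
        p=q[k]; rep("posts "+n,p)
        for s in(-1,1):
            w=p[(p[:,0]-524)*s>0]
            if len(w): print(s,len(w),w.mean(0).round(1),np.percentile(w[:,0],[5,95]).round(1),np.percentile(w[:,1],[5,95]).round(1))
rep("neck",seg("top",(255,300,330,345),(15,80,60),(30,255,255),(90,145),tag="3"))
p=seg("top",(255,300,330,345),(15,80,60),(30,255,255),(90,145),tag="3")
for y in range(110,210,10):
    w=p[abs(p[:,1]-y)<5]
    if len(w): print(y,np.percentile(w[:,0],[3,97]).round(1),w[:,2].max().round(1))
# gauge, from the side view
hb=(150,250,600,560)
for nm,lo,hi,zr in(("handle",(22,150,120),(35,255,255),(215,270)),("collar",(12,80,60),(30,255,255),(215,275))):
  for v in("side","top"):
    p=seg(v,(200,150,650,560),lo,hi,zr,tag="3")
    p=p[(abs(p[:,0]-440)<60)&(p[:,1]>-290)&(p[:,1]<-30)]
    if len(p)>8: rep(nm+v,p)
legs([])
cv2.imwrite("pics/s4.png",np.vstack([cv2.resize(cv2.imread("pics/s1.png"),(10,10))*0]) if 0 else cv2.resize(np.load("side3.npz")["im"][100:400,100:500,::-1],(800,600)))
```

```text
posts top 94 c [523.2  97.4] mean [519.9  97.3 149.4] size [96.1 17.1] long ax deg 4.7 z [144.5 149.7 153.5]
-1 51 [482.1  94.6 149.5] [475.2 490.1] [ 86.2 102.3]
1 43 [564.7 100.5 149.2] [555.7 570.6] [ 93.1 107.9]
posts side 57 c [565.5  98.4] mean [566.   98.9 148.9] size [18.9 17.2] long ax deg 86.3 z [143.7 149.6 152.9]
1 57 [566.   98.9 148.9] [558.1 573.3] [ 90.6 107.4]
neck 419 c [520.  158.4] mean [517.5 151.8 112.8] size [30.4 93.1] long ax deg 91.7 z [ 91.3 113.7 136.6]
110 [509.9 531.5] 120.8
120 [507.8 534.6] 140.7
130 [508.4 529.3] 138.6
140 [508.1 529.8] 129.1
150 [506.9 527.7] 122.9
160 [506.2 528.3] 120.0
170 [504.4 526.2] 111.7
180 [504.3 526.4] 106.0
190 [504.7 524.4] 100.6
200 [505.3 519.7] 95.0
handleside 265 c [ 434.5 -231.8] mean [ 431.8 -242.4  258.3] size [70.9 13.6] long ax deg 79.6 z [256.5 258.3 260.2]
handletop 59 c [ 442.2 -183.4] mean [ 438.6 -198.   257.5] size [53.6 16.3] long ax deg 72.9 z [252.4 257.4 263.7]
collarside 323 c [ 437.2 -235. ] mean [ 432.  -243.9  257.7] size [76.6 22.3] long ax deg 77.1 z [246.8 258.2 262.9]
collartop 161 c [ 447.1 -132.7] mean [ 442.2 -173.7  257.2] size [157.6  31.1] long ax deg 85.4 z [242.4 257.8 265.5]
t 16.75 p [ 433.1 -230.3  230.5] rpy [-1.799e+02 -1.000e-01  7.970e+01] F [ 0.3 -0.3 -1.7] w 13.2 q [-0.65  0.26  1.57 -0.    1.32 -0.47]
```

View pics/s4.png

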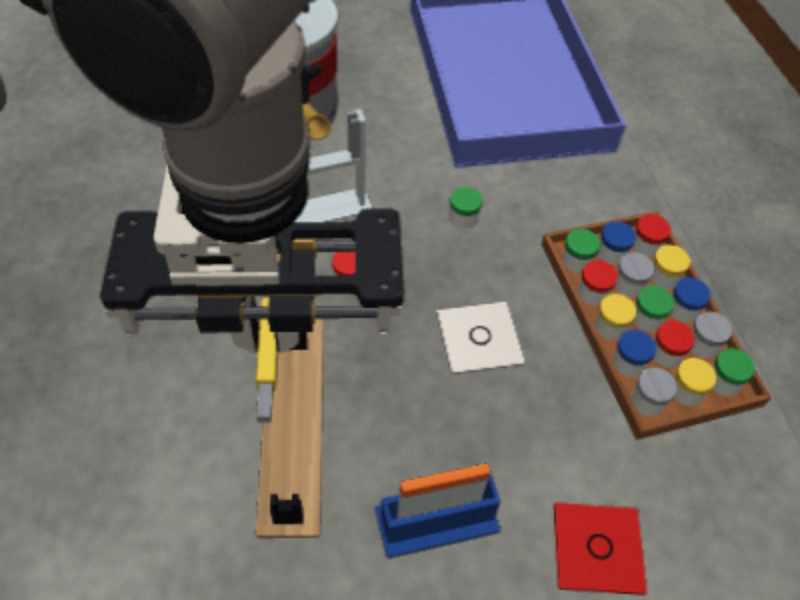

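The gauge is held level and the shutter stands upright in the blue stand. The open mouth shows at (318,122). Next is the pre-insertion pose.

```bash
cat >> g.py <<'E'
M=np.array([522.2,116.8,125.]); psi=np.radians(5.5)
def ins(s,dm=(0,0,0),dx=-1.0,dz=18.7):
    "TCP pose with gauge origin s mm out of the mouth; dx: gauge origin along tool x from TCP"
    u=np.array([np.sin(psi),-np.cos(psi),0]); x=-(np.cos(np.pi/6)*u+[0,0,.5]); y=np.cross([0,0,1],x); y=-y/np.linalg.norm(y); z=np.cross(x,y)
    R=Ro.from_matrix(np.c_[x,y,z]); return M+dm-x*s-dx*x+dz*z,R
E
python3 - <<'E'
from g import *
legs([ins(250),ins(190),ins(74)])
E
```

```text
t 16.75 p [ 433.1 -230.3  230.5] rpy [-1.799e+02 -1.000e-01  7.970e+01] F [ 0.3 -0.3 -1.7] w 13.2 q [-0.65  0.26  1.57 -0.    1.32 -0.47]
[ 543.8 -107.2  233.3] xyz [ 0.7043  0.4347 -0.014 ] a [-0.0708 -0.4981 -0.2562]
[538.8 -55.4 203.3] xyz [ 0.3 -0.  -0. ] a [0. 0. 0.]
[529.2  44.6 145.3] xyz [ 0.58  0.   -0.  ] a [0. 0. 0.]
```

Call:
send_rows(rows=[{"x":0.15,"y":0.1,"z":0,"ax":0,"ay":0,"az":-0.05,"jaw":-1},{"x":0.35,"y":0.25,"z":0,"ax":-0.01,"ay":-0.08,"az":-0.1,"jaw":-1},{"x":0.55,"y":0.4,"z":-0.01,"ax":-0.02,"ay":-0.16,"az":-0.15,"jaw":-1},{"x":0.7,"y":0.435,"z":-0.014,"ax":-0.04,"ay":-0.26,"az":-0.2,"jaw":-1},{"x":0.704,"y":0.435,"z":-0.014,"ax":-0.05,"ay":-0.36,"az":-0.23,"jaw":-1},{"x":0.704,"y":0.435,"z":-0.014,"ax":-0.06,"ay":-0.44,"az":-0.25,"jaw":-1},{"x":0.704,"y":0.435,"z":-0.014,"ax":-0.071,"ay":-0.498,"az":-0.256,"jaw":-1},{"x":0.704,"y":0.435,"z":-0.014,"ax":-0.071,"ay":-0.498,"az":-0.256,"jaw":-1},{"x":0.704,"y":0.435,"z":-0.014,"ax":-0.071,"ay":-0.498,"az":-0.256,"jaw":-1},{"x":0.704,"y":0.435,"z":-0.014,"ax":-0.071,"ay":-0.498,"az":-0.256,"jaw":-1}])

```text
time: 18.0
tool_pos: [544.5, -108.2, 234.7]
tcp_rot: [3.139, 0.525, 1.664]
contact_force: [0.1, 0.7, -1.8]
grip_width: 13.4
finger_force: 29.9
```

Run:
```python
from m import *
from g import *
legs([ins(250),ins(190),ins(74)])
im,d,m=cap("top"); P=pts(d,m); np.savez("top4.npz",im=im,P=P)
im2,d2,m2=cap("side"); np.savez("side4.npz",im=im2,P=pts(d2,m2))
cv2.imwrite("pics/t4.png",np.vstack([cv2.resize(im[190:265,180:320,::-1],(560,300)),cv2.resize(im2[120:270,190:470,::-1],(560,300))]))
```

```text
t 18.0 p [ 544.5 -108.2  234.7] rpy [179.8  30.1  95.4] F [ 0.1  0.7 -1.8] w 13.4 q [-0.03  0.37  1.53 -0.56  1.22  0.07]
[ 543.8 -107.2  233.3] xyz [ 0.0084 -0.0031  0.0031] a [ 0.0015  0.0009 -0.0022]
[538.8 -55.4 203.3] xyz [ 0.3 -0.  -0. ] a [0. 0. 0.]
[529.2  44.6 145.3] xyz [ 0.58  0.   -0.  ] a [0. 0. 0.]
```

View pics/t4.png

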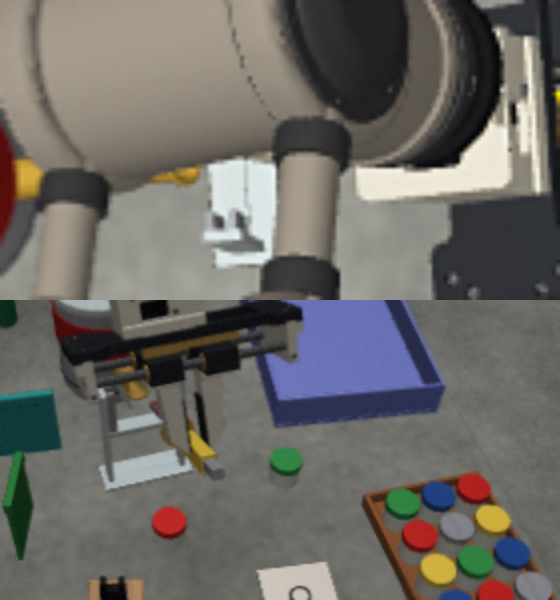

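The lower half shows the gauge tilted down, with its rod at about (160,410) pointing at the mouth near (137,383). The arm hides the rod in the top view. I'll push in slowly along the axis.

Call:
send_rows(rows=[{"x":0.06,"y":-0.003,"z":0.003,"ax":0,"ay":0,"az":0,"jaw":-1},{"x":0.13,"y":-0.003,"z":0.003,"ax":0,"ay":0,"az":0,"jaw":-1},{"x":0.2,"y":-0.003,"z":0.003,"ax":0,"ay":0,"az":0,"jaw":-1},{"x":0.26,"y":-0.003,"z":0.003,"ax":0,"ay":0,"az":0,"jaw":-1},{"x":0.3,"y":-0.003,"z":0.003,"ax":0,"ay":0,"az":0,"jaw":-1},{"x":0.33,"y":-0.003,"z":0.003,"ax":0,"ay":0,"az":0,"jaw":-1},{"x":0.36,"y":-0.003,"z":0.003,"ax":0,"ay":0,"az":0,"jaw":-1},{"x":0.39,"y":-0.003,"z":0.003,"ax":0,"ay":0,"az":0,"jaw":-1},{"x":0.42,"y":-0.003,"z":0.003,"ax":0,"ay":0,"az":0,"jaw":-1},{"x":0.44,"y":-0.003,"z":0.003,"ax":0,"ay":0,"az":0,"jaw":-1}])

```text
time: 19.35
tool_pos: [536.7, -31.9, 189.8]
tcp_rot: [3.139, 0.525, 1.666]
contact_force: [-0.5, -0.0, -1.6]
grip_width: 13.3
finger_force: 29.9
```

Run:
```python
from g import *
legs([ins(150),ins(74)])
im2,d2,m2=cap("side"); np.savez("side5.npz",im=im2,P=pts(d2,m2))
cv2.imwrite("pics/s5.png",cv2.resize(im2[110:215,200:340,::-1],(800,600)))
```

```text
t 19.35 p [536.7 -31.9 189.8] rpy [179.9  30.1  95.4] F [-0.5 -0.  -1.6] w 13.3 q [ 0.12  0.42  1.58 -0.57  1.21  0.24]
[535.5 -21.  183.3] xyz [ 0.064  -0.0008  0.0003] a [ 0.0018  0.0016 -0.001 ]
[529.2  44.6 145.3] xyz [ 0.38  0.   -0.  ] a [0. 0. 0.]
```

View pics/s5.png

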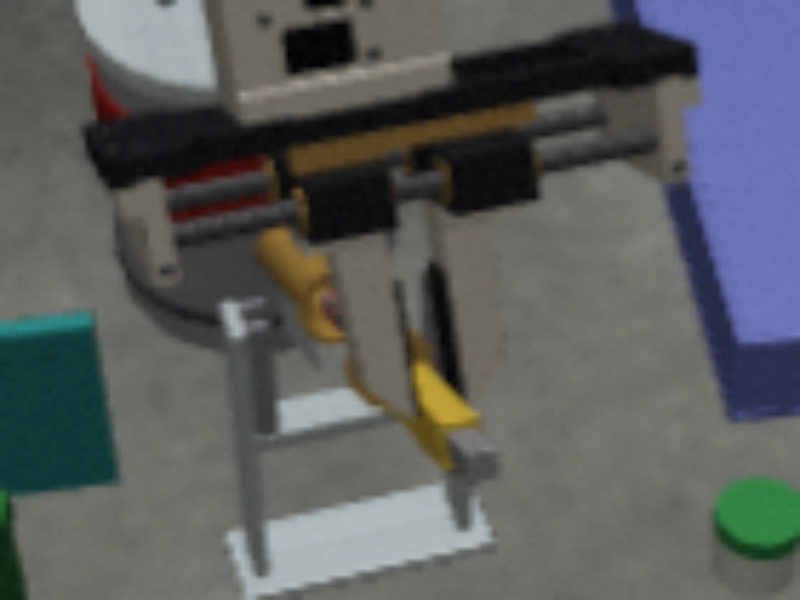

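The rod tip, red at (330,305), is inside the mouth with no side force. Continuing in.

Call:
send_rows(rows=[{"x":0.04,"y":-0.001,"z":0,"ax":0,"ay":0,"az":0,"jaw":-1},{"x":0.08,"y":-0.001,"z":0,"ax":0,"ay":0,"az":0,"jaw":-1},{"x":0.12,"y":-0.001,"z":0,"ax":0,"ay":0,"az":0,"jaw":-1},{"x":0.16,"y":-0.001,"z":0,"ax":0,"ay":0,"az":0,"jaw":-1},{"x":0.2,"y":-0.001,"z":0,"ax":0,"ay":0,"az":0,"jaw":-1},{"x":0.24,"y":-0.001,"z":0,"ax":0,"ay":0,"az":0,"jaw":-1},{"x":0.28,"y":-0.001,"z":0,"ax":0,"ay":0,"az":0,"jaw":-1},{"x":0.32,"y":-0.001,"z":0,"ax":0,"ay":0,"az":0,"jaw":-1},{"x":0.36,"y":-0.001,"z":0,"ax":0,"ay":0,"az":0,"jaw":-1},{"x":0.39,"y":-0.001,"z":0,"ax":0,"ay":0,"az":0,"jaw":-1}])

```text
time: 20.65
tool_pos: [530.1, 35.3, 150.6]
tcp_rot: [3.139, 0.525, 1.666]
contact_force: [-0.7, -0.6, -2.4]
grip_width: 13.6
finger_force: 29.9
```

Run:
```python
from g import *
legs([ins(74)])
```

```text
t 20.65 p [530.1  35.3 150.6] rpy [179.9  30.1  95.4] F [-0.7 -0.6 -2.4] w 13.6 q [ 0.24  0.49  1.59 -0.56  1.2   0.39]
[529.2  44.6 145.3] xyz [ 0.0533 -0.0002 -0.0004] a [ 0.0018  0.0016 -0.0009]
```

Call:
send_rows(rows=[{"x":0.01,"y":0,"z":0,"ax":0,"ay":0,"az":0,"jaw":-1},{"x":0.018,"y":0,"z":0,"ax":0,"ay":0,"az":0,"jaw":-1},{"x":0.026,"y":0,"z":0,"ax":0,"ay":0,"az":0,"jaw":-1},{"x":0.034,"y":0,"z":0,"ax":0,"ay":0,"az":0,"jaw":-1},{"x":0.04,"y":0,"z":0,"ax":0,"ay":0,"az":0,"jaw":-1},{"x":0.045,"y":0,"z":0,"ax":0,"ay":0,"az":0,"jaw":-1},{"x":0.05,"y":0,"z":0,"ax":0,"ay":0,"az":0,"jaw":-1},{"x":0.05,"y":0,"z":0,"ax":0,"ay":0,"az":0,"jaw":-1},{"x":0.05,"y":0,"z":0,"ax":0,"ay":0,"az":0,"jaw":-1},{"x":0.05,"y":0,"z":0,"ax":0,"ay":0,"az":0,"jaw":-1}])

```text
time: 21.9
tool_pos: [529.3, 43.5, 145.9]
tcp_rot: [3.139, 0.525, 1.665]
contact_force: [-0.2, -0.2, -2.3]
grip_width: 13.6
finger_force: 29.9
```

Call:
send_rows(rows=[{"x":0.004,"y":0,"z":0,"ax":0,"ay":0,"az":0,"jaw":-1},{"x":0.007,"y":0,"z":0,"ax":0,"ay":0,"az":0,"jaw":-1},{"x":0.01,"y":0,"z":0,"ax":0,"ay":0,"az":0,"jaw":-1},{"x":0.012,"y":0,"z":0,"ax":0,"ay":0,"az":0,"jaw":-1},{"x":0.014,"y":0,"z":0,"ax":0,"ay":0,"az":0,"jaw":-1},{"x":0.016,"y":0,"z":0,"ax":0,"ay":0,"az":0,"jaw":-1},{"x":0.016,"y":0,"z":0,"ax":0,"ay":0,"az":0,"jaw":-1},{"x":0.016,"y":0,"z":0,"ax":0,"ay":0,"az":0,"jaw":-1},{"x":0.016,"y":0,"z":0,"ax":0,"ay":0,"az":0,"jaw":-1},{"x":0.016,"y":0,"z":0,"ax":0,"ay":0,"az":0,"jaw":-1}])

```text
time: 23.15
tool_pos: [529.4, 44.5, 145.4]
tcp_rot: [3.139, 0.529, 1.665]
contact_force: [0.8, -8.4, 2.4]
grip_width: 13.3
finger_force: 29.9
```

Contact came at the predicted depth with about 9 N straight along the axis. One firmer push will seat the collar, then I'll hold.

Call:
send_rows(rows=[{"x":0.003,"y":0,"z":0,"ax":0,"ay":0,"az":0,"jaw":-1},{"x":0.006,"y":0,"z":0,"ax":0,"ay":0,"az":0,"jaw":-1},{"x":0.008,"y":0,"z":0,"ax":0,"ay":0,"az":0,"jaw":-1},{"x":0.008,"y":0,"z":0,"ax":0,"ay":0,"az":0,"jaw":-1},{"x":0.008,"y":0,"z":0,"ax":0,"ay":0,"az":0,"jaw":-1},{"x":0.008,"y":0,"z":0,"ax":0,"ay":0,"az":0,"jaw":-1},{"x":0.008,"y":0,"z":0,"ax":0,"ay":0,"az":0,"jaw":-1},{"x":0.008,"y":0,"z":0,"ax":0,"ay":0,"az":0,"jaw":-1},{"x":0.008,"y":0,"z":0,"ax":0,"ay":0,"az":0,"jaw":-1},{"x":0.008,"y":0,"z":0,"ax":0,"ay":0,"az":0,"jaw":-1}])

```text
time: 24.4
tool_pos: [529.4, 44.5, 145.4]
tcp_rot: [3.139, 0.531, 1.664]
contact_force: [2.2, -12.9, 5.2]
grip_width: 13.4
finger_force: 29.9
```

Run:
```python
from g import *
legs([ins(74),ins(270)])
im2,d2,m2=cap("side"); P=pts(d2,m2); np.savez("side6.npz",im=im2,P=P)
cv2.imwrite("pics/s6.png",cv2.resize(im2[110:215,200:340,::-1],(800,600)))
```

```text
t 24.4 p [529.4  44.5 145.4] rpy [179.8  30.4  95.4] F [  2.2 -12.9   5.2] w 13.4 q [ 0.26  0.5   1.59 -0.56  1.21  0.41]
[529.2  44.6 145.3] xyz [ 0.0004 -0.001   0.0001] a [ 0.0015  0.0073 -0.0021]
[ 545.4 -124.4  243.3] xyz [-0.98  0.    0.  ] a [0. 0. 0.]
```

View pics/s6.png

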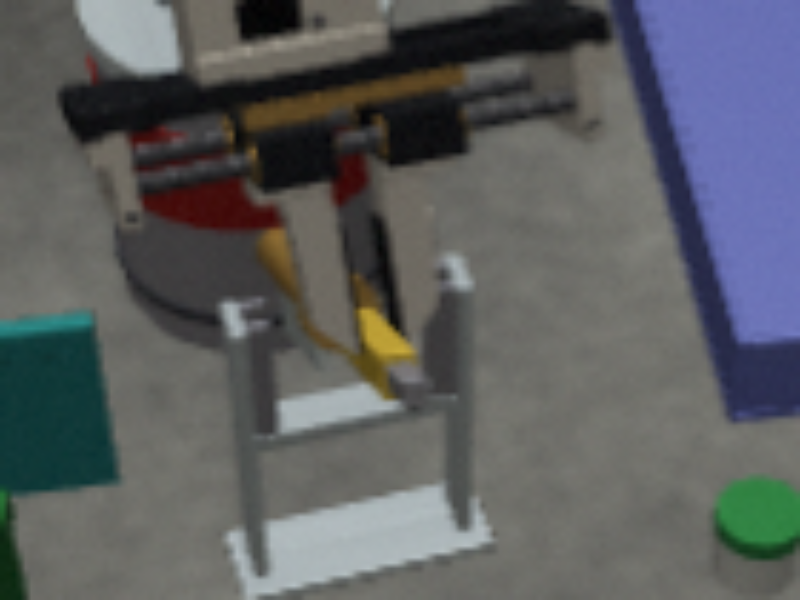

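The collar is against the mouth at about (315,335). Now drawing straight out along the axis.

Call:
send_rows(rows=[{"x":-0.03,"y":0,"z":0,"ax":0,"ay":0,"az":0,"jaw":-1},{"x":-0.1,"y":0,"z":0,"ax":0,"ay":0,"az":0,"jaw":-1},{"x":-0.2,"y":0,"z":0,"ax":0,"ay":0,"az":0,"jaw":-1},{"x":-0.32,"y":0,"z":0,"ax":0,"ay":0,"az":0,"jaw":-1},{"x":-0.44,"y":0,"z":0,"ax":0,"ay":0,"az":0,"jaw":-1},{"x":-0.56,"y":0,"z":0,"ax":0,"ay":0,"az":0,"jaw":-1},{"x":-0.7,"y":0,"z":0,"ax":0,"ay":0,"az":0,"jaw":-1},{"x":-0.84,"y":0,"z":0,"ax":0,"ay":0,"az":0,"jaw":-1},{"x":-0.95,"y":0,"z":0,"ax":0,"ay":0,"az":0,"jaw":-1},{"x":-1,"y":0,"z":0,"ax":0,"ay":0,"az":0,"jaw":-1}])

```text
time: 25.7
tool_pos: [545.1, -126.2, 244.9]
tcp_rot: [3.137, 0.526, 1.663]
contact_force: [0.4, 0.7, -2.0]
grip_width: 13.1
finger_force: 29.9
```

```bash
cat > f.py <<'E'
from g import *
def fin(h,tip=(660.5,-115.6,150),dx=-1.0,dz=18.7,tilt=0):
    R=down(h)*Ro.from_euler("y",tilt,degrees=True); x=R.apply([1,0,0]); z=R.apply([0,0,1])
    return np.array(tip)-x*(184+dx)+z*dz,R
E
python3 - <<'E'
from f import *
for h in(79.7,70):
    p,R=fin(h); legs([((p[0]-40,p[1]+60,230),R),(p,R)])
E
```

```text
t 25.7 p [ 545.1 -126.2  244.9] rpy [179.8  30.1  95.3] F [ 0.4  0.7 -2. ] w 13.1 q [-0.06  0.36  1.52 -0.55  1.23  0.03]
[ 587.8 -235.7  230. ] xyz [-0.451   0.1605  0.3483] a [0.0721 0.4982 0.2547]
[ 627.8 -295.7  131.3] xyz [-0.2594  0.2504  0.4935] a [0. 0. 0.]
t 25.7 p [ 545.1 -126.2  244.9] rpy [179.8  30.1  95.3] F [ 0.4  0.7 -2. ] w 13.1 q [-0.06  0.36  1.52 -0.55  1.23  0.03]
[ 557.9 -227.6  230. ] xyz [-0.4042  0.0157  0.3206] a [0.1145 0.4928 0.4126]
[ 597.9 -287.6  131.3] xyz [-0.2135  0.2905  0.4935] a [0. 0. 0.]
```

Run:
```python
from f import *
p,R=fin(90); legs([((p[0]-50,p[1]+70,230),R),(p,R)])
```

```text
t 25.7 p [ 545.1 -126.2  244.9] rpy [179.8  30.1  95.3] F [ 0.4  0.7 -2. ] w 13.1 q [-0.06  0.36  1.52 -0.55  1.23  0.03]
[ 610.5 -228.6  230. ] xyz [-0.4296  0.277   0.3364] a [0.027  0.5014 0.0871]
[ 660.5 -298.6  131.3] xyz [-0.35    0.25    0.4935] a [0. 0. 0.]
```

Call:
send_rows(rows=[{"x":-0.05,"y":0.05,"z":0.04,"ax":0.003,"ay":0.05,"az":0.01,"jaw":-1},{"x":-0.12,"y":0.1,"z":0.1,"ax":0.008,"ay":0.15,"az":0.03,"jaw":-1},{"x":-0.22,"y":0.15,"z":0.17,"ax":0.014,"ay":0.25,"az":0.045,"jaw":-1},{"x":-0.32,"y":0.21,"z":0.25,"ax":0.02,"ay":0.36,"az":0.06,"jaw":-1},{"x":-0.4,"y":0.26,"z":0.31,"ax":0.025,"ay":0.45,"az":0.08,"jaw":-1},{"x":-0.43,"y":0.277,"z":0.336,"ax":0.027,"ay":0.501,"az":0.087,"jaw":-1},{"x":-0.43,"y":0.277,"z":0.336,"ax":0.027,"ay":0.501,"az":0.087,"jaw":-1},{"x":-0.43,"y":0.277,"z":0.336,"ax":0.027,"ay":0.501,"az":0.087,"jaw":-1},{"x":-0.43,"y":0.277,"z":0.336,"ax":0.027,"ay":0.501,"az":0.087,"jaw":-1},{"x":-0.43,"y":0.277,"z":0.336,"ax":0.027,"ay":0.501,"az":0.087,"jaw":-1}])

```text
time: 26.95
tool_pos: [610.9, -225.9, 229.3]
tcp_rot: [-3.141, 0.001, 1.574]
contact_force: [0.4, 0.5, -2.9]
grip_width: 13.7
finger_force: 29.9
```

Run:
```python
from f import *
p,R=fin(90); legs([(p,R)])
```

```text
t 26.95 p [ 610.9 -225.9  229.3] rpy [-179.9    0.    90.2] F [ 0.4  0.5 -2.9] w 13.7 q [-0.47  0.57  1.09 -0.    1.48 -0.47]
[ 660.5 -298.6  131.3] xyz [-0.3638  0.2474  0.4901] a [-0.0009  0.0007  0.003 ]
```

Call:
send_rows(rows=[{"x":-0.12,"y":0.08,"z":0,"ax":0,"ay":0,"az":0,"jaw":-1},{"x":-0.25,"y":0.17,"z":0,"ax":0,"ay":0,"az":0,"jaw":-1},{"x":-0.36,"y":0.247,"z":0.05,"ax":0,"ay":0,"az":0,"jaw":-1},{"x":-0.364,"y":0.247,"z":0.15,"ax":0,"ay":0,"az":0,"jaw":-1},{"x":-0.364,"y":0.247,"z":0.25,"ax":0,"ay":0,"az":0,"jaw":-1},{"x":-0.364,"y":0.247,"z":0.35,"ax":0,"ay":0,"az":0,"jaw":-1},{"x":-0.364,"y":0.247,"z":0.45,"ax":0,"ay":0,"az":0,"jaw":-1},{"x":-0.364,"y":0.247,"z":0.49,"ax":0,"ay":0,"az":0,"jaw":-1},{"x":-0.364,"y":0.247,"z":0.49,"ax":0,"ay":0,"az":0,"jaw":-1},{"x":-0.364,"y":0.247,"z":0.49,"ax":0,"ay":0,"az":0,"jaw":-1}])

```text
time: 28.2
tool_pos: [660.7, -299.8, 132.0]
tcp_rot: [3.141, 0.001, 1.573]
contact_force: [-0.4, -0.4, -1.6]
grip_width: 13.8
finger_force: 29.9
```

Run:
```python
from f import *
p,R=fin(90); legs([(p,R)])
for n in("top","side"):
    im,d,m=cap(n); P=pts(d,m); np.savez(n+"7.npz",im=im,P=P)
    k=(abs(P[...,0]-660)<25)&(P[...,1]>-400)&(P[...,1]<-95)&(P[...,2]>125)&(P[...,2]<175)
    w=P[k]
    for a in range(-400,-95,25):
        s=w[(w[:,1]>=a)&(w[:,1]<a+25)]
        if len(s): print(n,a,len(s),s.mean(0).round(1),"zmax",np.percentile(s[:,2],90).round(1),"ymax",s[:,1].max().round(1))
a=np.load("top7.npz")["im"][130:290,250:470,::-1]; b=np.load("side7.npz")["im"][180:400,180:480,::-1]
cv2.imwrite("pics/f7.png",np.hstack([cv2.resize(a,(400,291)),cv2.resize(b,(397,291))]))
```

```text
t 28.2 p [ 660.7 -299.8  132. ] rpy [1.80e+02 1.00e-01 9.01e+01] F [-0.4 -0.4 -1.6] w 13.8 q [-0.53  0.78  0.97 -0.    1.4  -0.53]
[ 660.5 -298.6  131.3] xyz [ 0.006  -0.0009  0.0035] a [0.0002 0.0011 0.0018]
top -275 8 [ 661.  -252.8  151.6] zmax 154.5 ymax -250.5
top -250 101 [ 659.5 -232.6  156.8] zmax 165.2 ymax -225.0
top -225 66 [ 660.2 -214.1  152.9] zmax 155.9 ymax -200.5
top -200 58 [ 659.6 -187.7  152.3] zmax 154.9 ymax -175.1
top -175 48 [ 659.5 -161.9  152.8] zmax 155.3 ymax -150.1
top -150 53 [ 659.8 -137.4  152.5] zmax 155.5 ymax -126.2
top -125 17 [ 659.6 -120.8  151.2] zmax 154.3 ymax -115.8
side -375 78 [ 660.8 -357.7  154.7] zmax 157.3 ymax -350.1
side -350 156 [ 659.7 -336.7  156.3] zmax 161.0 ymax -325.2
side -325 143 [ 659.7 -316.   159.5] zmax 169.0 ymax -306.7
side -300 3 [ 638.4 -293.5  172.3] zmax 174.3 ymax -292.4
side -225 4 [ 656.9 -202.1  152.9] zmax 154.7 ymax -201.5
side -200 60 [ 659.5 -186.4  153.4] zmax 155.5 ymax -175.5
side -175 65 [ 659.5 -162.8  153.4] zmax 155.5 ymax -150.8
side -150 63 [ 659.6 -137.6  153.2] zmax 155.3 ymax -125.1
side -125 10 [ 659.8 -121.2  152. ] zmax 153.6 ymax -117.1
```

View pics/f7.png

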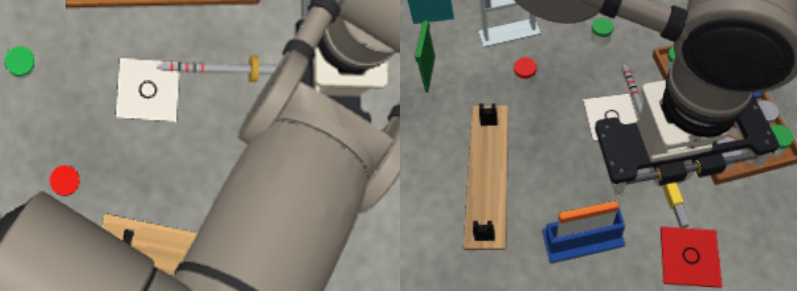

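The rod is level at about 150 mm, with its tip at (660,-116) over the tile's centre. The offset in the top view is parallax. The shutter stands in the blue stand and both pots are where they were.

```bash
python3 -c "
from plant import bot
print(bot.close_job())"
```

```text
the job is handed in; nothing more can be done
None
```

I handed the job in at about 28 s: the shutter stands in the blue stand, the gauge went in until its collar stopped at the mouth and was drawn right out, and it is now held level with its tip over the white tile at about 150 mm, both pots untouched.

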